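# Release the vacuum jar sealer and take the jar out

## Robot

A 7-joint arm with a two-finger parallel gripper is mounted at the origin on a cart in front of the work surface, level with it; the furniture and walls round the work are solid. World frame = base frame: x ahead of the robot, y to its left, z up, the work surface at z = 0. Lengths are in m, angles in rad, forces in N, time in s.
With the tool pointing down it reaches from about 0.425 to 0.875 m from the base axis. Payload 8.4 kg.
Tool frame: the origin (TCP) lies midway between the tips of the shut fingers; the grasp point (between the pads) lies arm.grip_depth behind it (arm.grip_depth is the distance from the TCP to the grasp point, in m); z points along the fingers, y is the line along which they close (so a half turn about z gives the same grasp; the last joint's range is limited). The gripper opens to 87 mm and grips with 3 to 60 N. Pads are 19 mm wide; open, the fingers measure 117 mm over their backs; the gripper's body (75 mm by 190 mm) begins 51 mm behind the grasp point.
Start: joints at [1.239, 0.333, 0.04, 1.465, -0.013, 1.343, -0.059], TCP at [0.15, -0.632, 0.223] pointing down, gripper open.
Joint ranges: [-2.58, 2.58], [-0.38, 2.09], [-1.3, 1.39], [0.25, 2.4], [-1.5, 4.64], [0.08, 2.09], [-2.65, 2.65]. Speed limits (rad/s): [2.22, 2.22, 2.79, 2.79, 3.14, 3.14, 3.14].

## Interface

Orientations are given as a unit quaternion [w, x, y, z].
In Python, from rig import observe, eyes, arm gives the robot as it stands.
- The arm moves only by the tool arm_command, never from a script. Its argument "increments" is a list of rows, each a list of 5 numbers: the opening, from 0 (shut) to 1 (fully open), then the shift along the tool's x, y, z in m, then the turn about the tool's z in rad. A call has 1 to 8 rows; each row is the pose to reach, as a shift and turn from the pose commanded when the call began, along the tool's axes at that moment; what a row does not reach only later rows make up. A row lasts 1/10 s, in which the tool goes at most 50 mm and 8.59 degrees, less where a joint would pass 70% of its speed; a pose out of reach is approached as far as the arm can. A call with a gripper value outside its range is refused whole. The fingers move at their own pace and stop on an object; the grip force is fixed at half the most. Time passes only in rows, so rows that repeat a pose let the fingers close. It gives the time, the measured TCP pose, the force, the opening and the grip force at its end, in the units of the state.
- observe(): the state, without advancing time (a new reading comes with each control period).
- eyes.camera(name): name is "scene" or "top" or "wrist"; returns a dict with "image" (400x640x3 uint8, blue, green, red), "z_map" (400x640 float32, m along the optical axis (not along the pixel's ray), 0 where there is no reading), "camera_matrix" (3x3 intrinsics, pixels), "T" (4x4, takes a point from camera to world coordinates). Camera axes: x right, y down, z forward; pixel columns grow to the right and rows downward; lengths in m; the calibration is good to about 2 mm. The wrist camera is an equidistant fisheye: a pixel r from the principal point sees the ray r / f radians off the axis. A picture is of the moment at which its call begins.
- arm.sign_off(): hands the job in; it is judged then, once.
The state is a dict: "time": time; "q": joint angles; "joint_velocities": joint speeds; "joint_torque": joint torques, N m; "ee_pos": TCP position; "ee_rot": TCP orientation; "wrist_force": force on the tool from outside, world axes, zero at the start; "moment": the same for the moment, N m; "finger_gap": finger opening in m; "gripper_force": force on a finger pad.
Only numpy, scipy, OpenCV 4.12 (cv2) and the standard library are available. Lean on these libraries where they do the work, as an engineer would, in place of code of your own. Each camera call takes 0.05 s, during which the arm holds its last target. There are 200 camera calls.

## Task

The spice jar in the vacuum jar sealer is done. Turn the black dial on the sloping panel clockwise from the red dot until it clicks home at the green dot, and only then raise the steel sealing arm past its hold-open point so that it stays up by itself. Take the jar out, set it down gently and upright in the middle of the cork mat, and leave everything else where it stands.

Things in the scene. Friction and masses are not known exactly. Their poses are not given: they have to be found in the camera images.
- sealer: white countertop vacuum jar sealer, fixed to the worktop. Origin on the worktop under the centre of the jar nest; x points away from the operator, y left, z up. Base 16 mm thick, x -115 to +160 mm, y -217 to +67 mm. Behind the nest white hinge cheeks: x 102 to 148, y -29 to +29, up to z 163 mm. On the right (y -219 to -91) the control housing, 88 mm high at the back, with a sloping front
- nest (a point): centre of the rubber disc on which the jar stands, at x 0, y 0, z 20 mm of the sealer; round it is a low rim 65 mm across and 6 mm high
- panel_mid (a point): centre of the grey sloping panel, 128 x 128 mm, at x 30, y -155, z 58 mm of the sealer. Its z axis is the panel's outward normal, 28 degrees from vertical towards the sealer's -x: (-0.469, 0, 0.883) in the sealer's frame; its x axis points up the slope, y to the left. The dial's axis stands on this point
- dial (a joint): dial angle in rad: 0 at the red dot (sealed), 1.2 at the green dot (released), a stop at each end; grows clockwise as seen facing the panel. A sprung detent holds it against either stop, with its crest at 0.6: it resists with about 0.12 N m at first, less towards the crest, then snaps on by itself to 1.2; let go short of the crest it springs back to 0
- dial_grip (a point): grip point on the dial's axis, 35 mm out from the panel. z axis: dial axis, outward; x axis: along the grip bar to the white pointer stripe, turning with the dial. Black disc 50 mm across, 13 mm high; on it a grip bar 46 mm long, 13 mm thick, from 13 to 44 mm off the panel. The pointer is 0.6 rad left of straight up the slope at the red dot, 0.6 rad right of it at the green dot
- clamp (a joint): angle of the steel sealing arm in rad: about 0 as it presses on the jar, grows as its front end is raised, 1.5 fully up (stop). Sprung over centre: below about 0.85 it pulls itself shut; above, it swings up by itself to 1.5 within a second or so and stays. Lifting takes about 5 N at the handle
- clamp_handle (a point): middle of the black T-handle at the arm's free front end: a round bar 15 mm thick, 44 mm long along y, 175 mm from the hinge; arm shut, it is at x -55, y 0, z 150 mm of the sealer. The arm is a flat bar 18 mm wide, 12 mm thick; its rubber pad, 42 mm across, rests on the jar's lid. Axes of the arm: -x from hinge to handle, y along the T-handle
- clamp_hinge (a point): the arm's hinge axis (along the sealer's y axis), at x 120, y 0, z 150 mm in the sealer's frame
- spice_jar: glass spice jar with green lid and brownish label, 46 mm across, 106 mm high, about 0.11 kg, standing in the sealer under the arm's pad; origin at the centre of its underside, z up
- cork_mat: round cork mat fixed to the worktop, 116 mm across, 6 mm thick; origin at the centre of its underside
- mat_top (a point): centre of the cork mat's upper face
- spice_b: another green-lidded spice jar, 46 mm across, 106 mm high, behind the mat, bystander; origin under its centre
- spice_c: another green-lidded spice jar, 46 mm across, 106 mm high, behind the mat, bystander; origin under its centre
- mug: white striped mug 90 x 124 x 100 mm, bystander on the left; origin under its centre
- lemon: yellow lemon 78 x 55 x 56 mm, bystander on the left; origin under it
- garlic: garlic bulb, 60 mm across, 58 mm high, bystander at the front right; origin under it
There are look-alikes about, which are no part of the job. Of the things that look like the cork_mat, take the one that is farthest to the robot's left at the start.

How it is judged:
By the outcome, as a careful person would: the job done as asked, in the order asked, and still so for the second after the job is handed in, with the robot touching nothing.
It also fails if it takes over 72 s, if anything falls off the work surface, if the arm or the gripper's body presses on something with over 40 N, if the wrist force passes 120 N, or if a joint passes its speed limit or range.

## Working session

There is one attempt and no reset: what is moved stays moved. The work goes in short steps, Python scripts to look and compute and a tool call to move; the robot and the scene stay as the last step left them, time stands still between calls to the robot, and variables do not carry over. Pictures are saved under pics/ and viewed, at most 10 in all, crops included, and the job is handed in when it is done.

Besides the shell and the picture viewer there is one more tool, called as name(argument=value, ...) on one line, values as JSON. arm_command: Moves the arm, as the interface text tells. Its arguments: {"type":"object","properties":{"increments":{"type":"array","items":{"type":"array","items":{"type":"number"}}}},"required":["increments"]}

```bash
mkdir -p pics; ls
python3 - <<'E'
from rig import observe, eyes, arm
import cv2,numpy as np
s=observe(); print({k:np.round(v,3) for k,v in s.items()}, arm.grip_depth)
for n in("scene","top"):
    c=eyes.camera(n); cv2.imwrite(f"pics/{n}0.png",c["image"]); np.savez(f"{n}0.npz",**c); print(n,c["camera_matrix"].round(1).tolist(),c["T"].round(3).tolist())
E
```

```text
pics
{'time': np.float64(0.0), 'q': array([ 1.239,  0.334,  0.04 ,  1.466, -0.013,  1.343, -0.058]), 'joint_velocities': array([-0.002, -0.   , -0.001, -0.001, -0.001, -0.001, -0.   ]), 'joint_torque': array([-2.0000e-03, -6.5635e+01,  1.3340e+00, -4.0380e+01, -6.0000e-02,
        4.5000e-02,  0.0000e+00]), 'ee_pos': array([ 0.15 , -0.632,  0.222]), 'ee_rot': array([-0.001,  0.993,  0.116, -0.   ]), 'wrist_force': array([ 0.573, -0.59 ,  0.531]), 'moment': array([-0.045,  0.054,  0.034]), 'gripper_force': np.float64(0.0), 'finger_gap': np.float64(0.087)} 0.0187
scene [[445.4, 0.0, 322.4], [0.0, 445.4, 197.7], [0.0, 0.0, 1.0]] [[-0.519, -0.591, 0.618, -0.322], [-0.855, 0.359, -0.374, 0.636], [-0.001, -0.722, -0.691, 1.056], [0.0, 0.0, 0.0, 1.0]]
top [[394.3, 0.0, 320.6], [0.0, 394.3, 200.6], [0.0, 0.0, 1.0]] [[-0.019, -0.996, 0.09, 0.412], [-1.0, 0.019, -0.001, 0.142], [-0.001, -0.09, -0.996, 1.448], [0.0, 0.0, 0.0, 1.0]]
```

View pics/scene0.png

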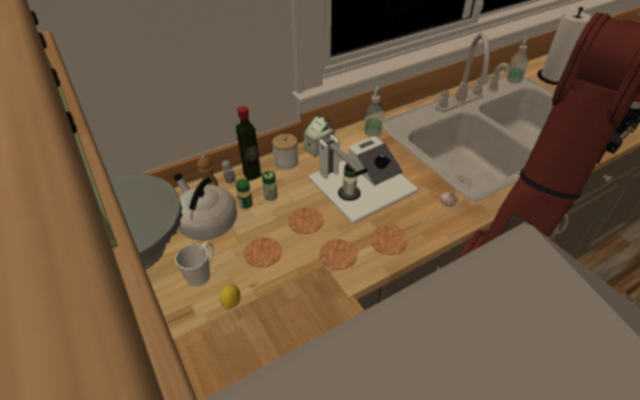

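View pics/top0.png

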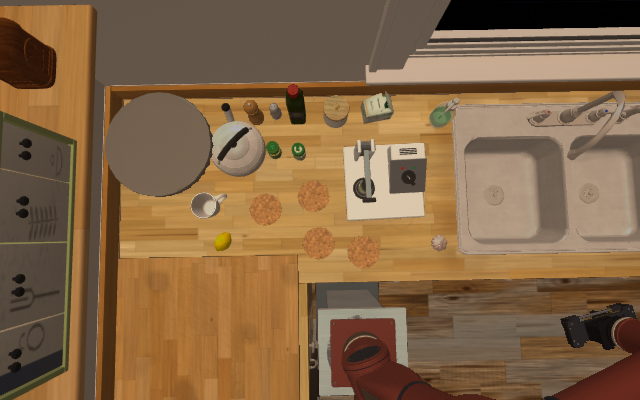

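The top picture shows four mats, at pixels (266,209), (313,195), (319,242) and (363,250). The farthest to the robot's left (+y, image left) is (266,209), beside the mug. The sealer is at about (385,182) and its dial at about (408,177).

```bash
cat > h.py <<'E'
import numpy as np,cv2
def cloud(c):
    K=c["camera_matrix"];T=c["T"];z=c["z_map"];v,u=np.mgrid[:z.shape[0],:z.shape[1]]
    p=np.stack([(u-K[0,2])/K[0,0]*z,(v-K[1,2])/K[1,1]*z,z],-1)
    return p@T[:3,:3].T+T[:3,3]
def ray(c,u,v,h):
    K=c["camera_matrix"];T=c["T"];d=T[:3,:3]@[(u-K[0,2])/K[0,0],(v-K[1,2])/K[1,1],1]
    return T[:3,3]+d*(h-T[2,3])/d[2]
E
python3 - <<'E'
from h import *
for n in("top","scene"):
    c=dict(np.load(n+"0.npz"));P=cloud(c);hsv=cv2.cvtColor(c["image"],cv2.COLOR_BGR2HSV)
    hue,s,v=hsv[...,0],hsv[...,1],hsv[...,2]
    print(n,"worktop z",np.median(P[...,2][(abs(P[...,2])<.03)&(s>80)]))
    # sealer base
    m=(s<40)&(v>120)&(P[...,2]>0)&(P[...,2]<.03)&(abs(P[...,1])<.35)&(P[...,0]>.3)&(P[...,0]<.85)
    k,l,st,ce=cv2.connectedComponentsWithStats(m.astype(np.uint8)); 
    for i in range(1,k):
        if st[i,4]>300:
            q=P[l==i]; print("white",st[i].tolist(),q[:,2].mean().round(4),cv2.minAreaRect((q[:,:2]*1000).astype(np.float32)))
    m=(hue>4)&(hue<14)&(s>95)&(P[...,2]>-.01)&(P[...,2]<.02)&(P[...,0]>.3)
    m=cv2.morphologyEx(m.astype(np.uint8),cv2.MORPH_OPEN,np.ones((3,3),np.uint8))
    m=cv2.morphologyEx(m,cv2.MORPH_CLOSE,np.ones((7,7),np.uint8))
    k,l,st,ce=cv2.connectedComponentsWithStats(m)
    for i in range(1,k):
        if 300<st[i,4]<2500: print("mat",st[i].tolist(),ce[i].round(1),ray(c,*ce[i],.006).round(4))
    m=(hue>45)&(hue<80)&(s>90)&(P[...,2]>.05)&(P[...,0]<.85)
    k,l,st,ce=cv2.connectedComponentsWithStats(m.astype(np.uint8))
    for i in range(1,k):
        if st[i,4]>8: print("green",st[i].tolist(),ce[i].round(1),np.median(P[l==i],0).round(3))
    b=(v<60)&(P[...,2]>.04)&(P[...,2]<.2)&(abs(P[...,1]+.1)<.25)&(P[...,0]>.4)&(P[...,0]<.8)
    k,l,st,ce=cv2.connectedComponentsWithStats(b.astype(np.uint8))
    for i in range(1,k):
        if st[i,4]>15: print("black",st[i].tolist(),ce[i].round(1),np.median(P[l==i],0).round(3))
    cv2.imwrite(f"pics/{n}c.png",cv2.resize(c["image"][130:280,180:450] if n=="top" else c["image"][120:280,220:460],None,fx=2.9,fy=2.9,interpolation=3))
E
```

```text
top worktop z 0.0015396573922220602
green [434, 108, 6, 4, 10] [436.5 109.7] [ 0.844 -0.269  0.108]
green [445, 111, 6, 12, 41] [447.5 116. ] [ 0.815 -0.302  0.124]
green [266, 142, 13, 12, 100] [272. 147.] [0.722 0.305 0.106]
green [292, 143, 13, 13, 93] [297.7 148.8] [0.713 0.218 0.106]
black [401, 170, 15, 16, 156] [408.5 177.1] [ 0.613 -0.17   0.075]
black [362, 179, 4, 11, 29] [363.4 184.2] [ 0.583 -0.004  0.136]
black [363, 198, 13, 4, 47] [368.9 199.6] [ 0.527 -0.019  0.155]
scene worktop z -0.00018350679040590734
mat [289, 208, 34, 25, 668] [305.3 220.2] [0.5548 0.1695 0.006 ]
mat [371, 227, 36, 27, 764] [388.  239.6] [ 0.3497 -0.0087  0.006 ]
mat [244, 238, 37, 29, 821] [262.2 251.8] [0.5086 0.3463 0.006 ]
mat [320, 240, 37, 29, 857] [338.2 253.9] [0.3824 0.1539 0.006 ]
green [345, 171, 10, 6, 42] [349.1 173.8] [ 0.567 -0.001  0.117]
green [262, 174, 12, 10, 62] [268.  179.6] [0.696 0.226 0.1  ]
green [237, 180, 12, 11, 110] [242.4 185.1] [0.712 0.308 0.103]
green [242, 197, 8, 4, 14] [246.  198.5] [0.699 0.309 0.055]
black [329, 150, 4, 19, 63] [330.3 158.3] [ 0.703 -0.017  0.083]
black [373, 155, 19, 15, 206] [381.6 161.9] [ 0.603 -0.165  0.069]
black [345, 164, 24, 13, 144] [353.6 171.2] [ 0.565 -0.009  0.133]
```

View pics/topc.png

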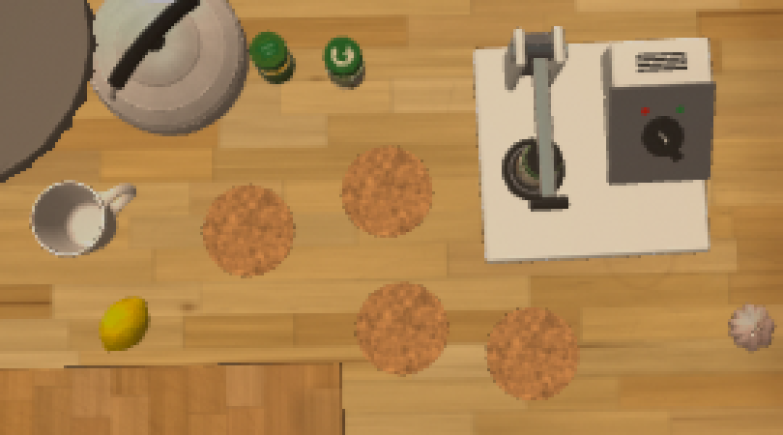

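The crop confirms the left mat at crop (248,230), full image (265,209). The sealer's base corners in the crop are (486,261) front left, (708,250) front right and (474,50) back left. The bar on the dial lies from (650,122) to (678,158) and points at the red dot.

Run:
```python
from h import *
c=dict(np.load("top0.npz"));P=cloud(c);hsv=cv2.cvtColor(c["image"],cv2.COLOR_BGR2HSV);h,s,v=cv2.split(hsv)
print("px base",hsv[212,360],"wood",hsv[225,360], P[212,360].round(4),P[225,360].round(4),"mat",hsv[209,265])
g=lambda x,y:(180+(x-1)/2.9,130+(y-1)/2.9)
m=((s<60)&(v>110)).astype(np.uint8); k,l,st,ce=cv2.connectedComponentsWithStats(m)
i=l[212,360]; print(st[i]); B=(l==i)
# edges: lines
fr=[(u,np.where(B[200:230,u])[0].max()+200.5) for u in range(352,418)]
lf=[(np.where(B[r,330:370])[0].min()+329.5,r) for r in range(155,212)]
def line(px):
    q=np.array([ray(c,a,b,.016)[:2] for a,b in px],np.float32);vx,vy,x,y=cv2.fitLine(q,cv2.DIST_HUBER,0,.01,.01).ravel();return np.array([vx,vy]),np.array([x,y])
d1,p1=line(fr);d2,p2=line(lf)
t=np.linalg.solve(np.c_[d1,-d2],p2-p1);cor=p1+t[0]*d1
y1=np.arctan2(d1[0],-d1[1]) if d1[1]<0 else np.arctan2(-d1[0],d1[1]); d2=d2*np.sign(d2[0]); y2=np.arctan2(d2[1],d2[0])
print("corner",cor,"front-edge dir",d1,"left-edge",d2,y1,y2)
for yaw in(y1,y2):
  R=np.array([[np.cos(yaw),-np.sin(yaw)],[np.sin(yaw),np.cos(yaw)]])
  o=cor-R@[-.115,.067]; print("yaw",yaw,"origin",o,"handle",o+R@[-.055,0],"dialbase",o+R@[.030,-.155],"cheeks",o+R@[.12,0])
# mat
m=(h>4)&(h<14)&(s>120)
m=cv2.morphologyEx(m.astype(np.uint8),cv2.MORPH_CLOSE,np.ones((3,3),np.uint8)); m=cv2.morphologyEx(m,cv2.MORPH_OPEN,np.ones((5,5),np.uint8))
k,l,st,ce=cv2.connectedComponentsWithStats(m);i=l[209,265];print("mat",st[i],ce[i],ray(c,*ce[i],.006))
```

```text
px base [ 18  54 219] wood [ 17 142 185] [ 0.4962 -0.0018  0.0178] [ 0.4495 -0.0019  0.0033] mat [ 14 165 168]
[ 343  139   83   81 4210]
corner [0.46806452 0.04437529] front-edge dir [ 0.03426985 -0.9994126 ] left-edge [0.9994039  0.03452319] 0.034276564 0.03453005
yaw 0.034276564 origin [ 0.58529305 -0.01864432] handle [ 0.53032535 -0.02052916] dialbase [ 0.62058725 -0.17252518] cheeks [ 0.70522256 -0.01453194]
yaw 0.03453005 origin [ 0.58530902 -0.0186146 ] handle [ 0.5303418  -0.02051338] dialbase [ 0.62064223 -0.17248651] cheeks [ 0.70523749 -0.01447182]
mat [     0      0    640    400 244121] [318.00704159 195.19728741] [0.56173489 0.14964985 0.006     ]
```

```bash
cat >> h.py <<'E'
from scipy.spatial.transform import Rotation as Rn
O=np.array([.5853,-.0186]);YAW=.0344
def S(x,y,z):  # sealer -> world
    c,s=np.cos(YAW),np.sin(YAW); return np.array([O[0]+c*x-s*y,O[1]+s*x+c*y,z])
def go(target,yaw=None):  # deltas in tool axes from commanded~measured pose; yaw = world angle of tool x
    from rig import observe
    s=observe();q=s["ee_rot"];R=Rn.from_quat([q[1],q[2],q[3],q[0]]).as_matrix()
    d=R.T@(np.array(target)-s["ee_pos"]);a=np.arctan2(R[1,0],R[0,0])
    t=None if yaw is None else -((yaw-a+np.pi)%(2*np.pi)-np.pi)
    print("t",round(float(s["time"]),2),"pos",s["ee_pos"].round(4),"toolx yaw",a.round(3),"zaxis",R[:,2].round(3),"F",np.round(s["wrist_force"],1),"gap",round(float(s["finger_gap"]),4),"-> shift",d.round(4),"turn",t and round(t,3))
E
python3 - <<'E'
from h import *
c=dict(np.load("top0.npz"));print("mat",ray(c,265.5,209.3,.006))
go(S(.013,-.155,.19),.693)
E
```

```text
mat [0.51346484 0.34308833 0.006     ]
t 0.1 pos [ 0.1498 -0.6321  0.2217] toolx yaw 0.233 zaxis [-0.     0.001 -1.   ] F [-0.5 -0.4  0.1] gap 0.0867 -> shift [ 0.5474 -0.3419  0.0322] turn -0.46
```

arm_command(increments=[[1, 0.039, -0.024, 0, 0], [1, 0.078, -0.049, 0, 0], [1, 0.117, -0.073, 0, 0], [1, 0.156, -0.098, 0, -0.1], [1, 0.195, -0.122, 0, -0.15], [1, 0.234, -0.147, 0, -0.2], [1, 0.273, -0.171, 0, -0.25], [1, 0.312, -0.195, 0, -0.3]])

```text
time: 0.9
ee_pos: [0.4094, -0.3691, 0.2224]
ee_rot: [-0.0, 0.964, 0.264, -0.0]
wrist_force: [0.3, -0.3, 0.5]
finger_gap: 0.0869
gripper_force: 0.0
```

```bash
python3 -c "
from h import *
go(S(.013,-.155,.19),.693)"
```

```text
t 0.9 pos [ 0.4094 -0.3691  0.2224] toolx yaw 0.535 zaxis [-0.  0. -1.] F [ 0.3 -0.3  0.5] gap 0.0869 -> shift [ 0.267  -0.0697  0.0324] turn -0.158
```

arm_command(increments=[[0.6, 0.045, -0.012, 0, -0.05], [0.4, 0.09, -0.024, 0, -0.1], [0.3, 0.135, -0.036, 0, -0.15], [0.3, 0.18, -0.047, 0.01, -0.158], [0.3, 0.225, -0.059, 0.02, -0.158], [0.3, 0.267, -0.07, 0.03, -0.158], [0.3, 0.267, -0.07, 0.032, -0.158], [0.3, 0.267, -0.07, 0.032, -0.158]])

```text
time: 1.7
ee_pos: [0.603, -0.1735, 0.1893]
ee_rot: [-0.001, 0.941, 0.34, -0.001]
wrist_force: [0.3, -0.9, 0.4]
finger_gap: 0.0317
gripper_force: 0.0
```

```bash
python3 -c "
from h import *
from rig import eyes
go(S(.013,-.155,.082),.693)
c=eyes.camera('wrist');np.savez('w1.npz',**c);cv2.imwrite('pics/w1.png',c['image']);print(c['camera_matrix'],c['T'].round(3))"
```

```text
t 1.7 pos [ 0.603  -0.1735  0.1893] toolx yaw 0.693 zaxis [-0.002  0.001 -1.   ] F [ 0.3 -0.9  0.4] gap 0.0317 -> shift [0.0008 0.0003 0.1073] turn 0.0
[[309.70691629   0.         316.55981966]
 [  0.         309.70691629 201.2907528 ]
 [  0.           0.           1.        ]] [[ 0.639 -0.746 -0.188  0.653]
 [-0.769 -0.62  -0.154 -0.132]
 [-0.002  0.243 -0.97   0.352]
 [ 0.     0.     0.     1.   ]]
```

View pics/w1.png

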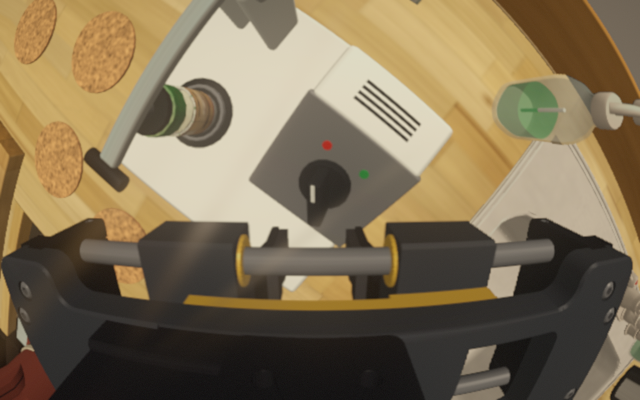

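The wrist picture shows the dial's disc at (325,184), with the bar along the image vertical at about column 314 and the stripe at (312,193) towards the red dot at (327,145). The fingers straddle column 317, so they are aligned. Next I lower.

arm_command(increments=[[0.3, 0, 0, 0.03, 0], [0.3, 0, 0, 0.055, 0], [0.3, 0, 0, 0.07, 0], [0.3, 0, 0, 0.085, 0], [0.3, 0, 0, 0.095, 0], [0.3, 0, 0, 0.105, 0], [0.3, 0, 0, 0.105, 0]])

```text
time: 2.45
ee_pos: [0.6024, -0.1748, 0.0845]
ee_rot: [-0.0, 0.941, 0.338, -0.001]
wrist_force: [-0.4, -1.0, 1.0]
finger_gap: 0.0261
gripper_force: 0.0
```

arm_command(increments=[[0.3, 0, 0, 0, 0.14], [0.3, 0, 0, 0, 0.28], [0.3, 0, 0, 0, 0.42], [0.3, 0, 0, 0, 0.56], [0.3, 0, 0, 0, 0.7], [0.3, 0, 0, 0, 0.84], [0.3, 0, 0, 0, 0.95], [0.3, 0, 0, 0, 1.0]])

```text
time: 3.25
ee_pos: [0.6031, -0.1738, 0.0863]
ee_rot: [-0.0, 0.988, -0.156, 0.0]
wrist_force: [-2.3, 1.7, 1.2]
finger_gap: 0.026
gripper_force: 0.8
```

arm_command(increments=[[0.3, 0, 0, 0, 0.1], [0.3, 0, 0, 0, 0.2], [0.3, 0, 0, 0, 0.3], [0.3, 0, 0, 0, 0.4], [0.3, 0, 0, 0, 0.4], [0.3, 0, 0, 0, 0.4]])

```text
time: 3.85
ee_pos: [0.6034, -0.1747, 0.0862]
ee_rot: [-0.0, 0.938, -0.346, 0.0]
wrist_force: [0.9, -0.7, 0.9]
finger_gap: 0.0262
gripper_force: 0.0
```

```bash
python3 -c "
from h import *
from rig import eyes,observe
go(S(.013,-.155,.19),.034);print(observe()['moment'])
c=eyes.camera('wrist');cv2.imwrite('pics/w2.png',c['image'])"
```

```text
t 3.85 pos [ 0.6034 -0.1747  0.0862] toolx yaw -0.706 zaxis [ 0.001 -0.    -1.   ] F [ 0.9 -0.7  0.9] gap 0.0262 -> shift [-0.0008 -0.0015 -0.1038] turn -0.74
[ 0.08733496  0.00568115 -0.02123771]
```

View pics/w2.png

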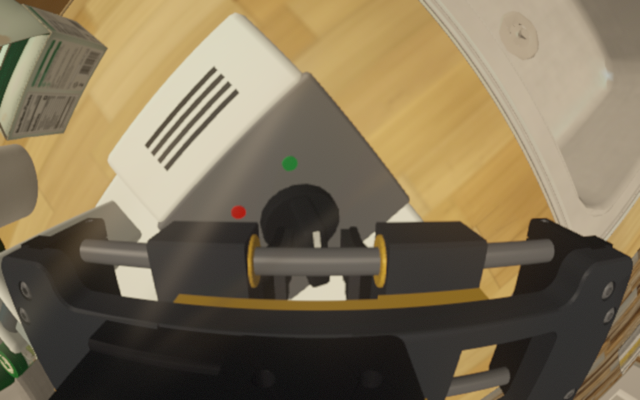

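The bar now points at the green dot at (290,163) with no load left, so it has snapped home. I lift off and go over the handle.

arm_command(increments=[[0.3, 0, 0, -0.03, 0], [0.3, 0, 0, -0.07, 0], [0.3, 0, 0, -0.12, 0], [0.5, 0, 0, -0.16, -0.1], [1, 0, 0, -0.16, -0.25], [1, 0, 0, -0.16, -0.4], [1, 0, 0, -0.16, -0.55], [1, 0, 0, -0.16, -0.74]])

```text
time: 4.7
ee_pos: [0.603, -0.1749, 0.2458]
ee_rot: [0.0, 1.0, -0.0, 0.0]
wrist_force: [0.2, -0.4, -0.2]
finger_gap: 0.0582
gripper_force: 0.0
```

```bash
python3 -c "
from h import *
from rig import eyes
go(S(-.055,0,.24),.034)
c=eyes.camera('top');cv2.imwrite('pics/t2.png',cv2.resize(c['image'][130:230,330:450],None,fx=5,fy=5,interpolation=3))"
```

```text
t 4.7 pos [ 0.603  -0.1749  0.2458] toolx yaw -0.001 zaxis [ 0. -0. -1.] F [ 0.2 -0.4 -0.2] gap 0.0582 -> shift [-0.0728 -0.1543  0.0058] turn -0.035
```

arm_command(increments=[[1, -0.02, -0.04, 0, 0], [1, -0.04, -0.08, 0, -0.035], [1, -0.06, -0.12, 0, -0.035], [1, -0.073, -0.154, 0, -0.035], [1, -0.073, -0.154, 0, -0.035], [1, -0.073, -0.154, 0, -0.035]])

```text
time: 5.35
ee_pos: [0.5314, -0.0197, 0.2461]
ee_rot: [0.0, 1.0, 0.013, 0.0]
wrist_force: [0.5, -1.6, -0.1]
finger_gap: 0.0866
gripper_force: 0.0
```

```bash
python3 -c "
from h import *
from rig import eyes
go(S(-.055,0,.131),.034)
c=eyes.camera('wrist');np.savez('w3.npz',**c);cv2.imwrite('pics/w3.png',c['image'])
T=c['T'];K=c['camera_matrix']
for p in(S(-.055,0,.15),S(-.055,.022,.15),S(-.055,-.022,.15),S(.03,-.155,.058),S(.12,0,.15)):
  q=T[:3,:3].T@(p-T[:3,3]);r=np.hypot(q[0],q[1]);th=np.arctan2(r,q[2]);print((K[0,0]*th*q[:2]/r+K[:2,2]).round(0))
"
```

```text
t 5.35 pos [ 0.5314 -0.0197  0.2461] toolx yaw 0.026 zaxis [ 0.001 -0.001 -1.   ] F [ 0.5 -1.6 -0.1] gap 0.0866 -> shift [-0.0012  0.0007  0.1151] turn -0.008
[317. 203.]
[291. 204.]
[342. 203.]
[447. 114.]
[315.   3.]
```

View pics/w3.png

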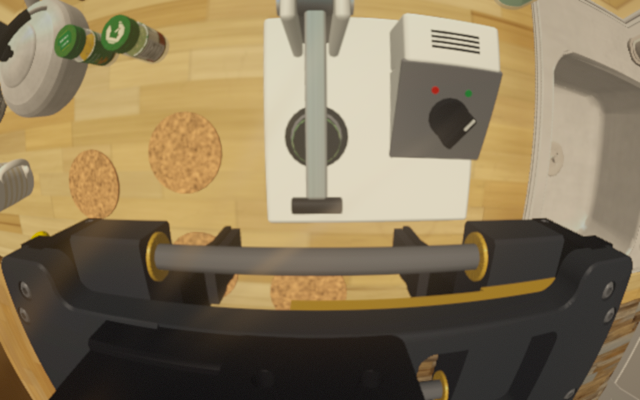

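The handle is at (317,206), as predicted. I check the dial's stripe at (469,127) against its predicted place at the green dot.

```bash
python3 -c "
from h import *
c=dict(np.load('w3.npz'));T=c['T'];K=c['camera_matrix']
n=np.array([-.469,0,.883]);u=np.array([.883,0,.469])
for a in(.6,.3,0,-.3,-.6):
 for r in(.022,.01,-.022):
  w=np.array([.03,-.155,.058])+n*.044+r*(u*np.cos(a)+np.array([0,1,0])*np.sin(a));p=S(*w)
  q=T[:3,:3].T@(p-T[:3,3]);R=np.hypot(q[0],q[1]);th=np.arctan2(R,q[2]);print(a,r,(K[0,0]*th*q[:2]/R+K[:2,2]).round(0))
"
```

```text
0.6 0.022 [454. 116.]
0.6 0.01 [458. 125.]
0.6 -0.022 [466. 147.]
0.3 0.022 [459. 114.]
0.3 0.01 [460. 124.]
0.3 -0.022 [461. 148.]
0 0.022 [465. 114.]
0 0.01 [463. 124.]
0 -0.022 [456. 149.]
-0.3 0.022 [470. 115.]
-0.3 0.01 [465. 124.]
-0.3 -0.022 [451. 148.]
-0.6 0.022 [474. 118.]
-0.6 0.01 [467. 126.]
-0.6 -0.022 [447. 146.]
```

The stripe matches θ = 1.2 (green dot). I descend and grip the handle's ends.

arm_command(increments=[[1, 0, 0, 0.04, 0], [1, -0.001, 0.001, 0.08, 0], [1, -0.001, 0.001, 0.105, 0], [1, -0.001, 0.001, 0.115, 0], [0.4, -0.001, 0.001, 0.115, 0], [0.4, -0.001, 0.001, 0.115, 0], [0.4, -0.001, 0.001, 0.115, 0], [0.4, -0.001, 0.001, 0.115, 0]])

```text
time: 6.2
ee_pos: [0.5313, -0.0213, 0.1319]
ee_rot: [0.0, 1.0, 0.013, 0.001]
wrist_force: [0.2, -0.2, -0.6]
finger_gap: 0.0629
gripper_force: 0.0
```

```bash
python3 -c "
from h import *
for a in np.arange(0,1.21,.1): print(a.round(1),end=' ');go(S(.12-.175*np.cos(a),0,.15+.175*np.sin(a)-.0187),None)"|grep -o '^...\|shift.*'
```

```text
0.0
shift [-0.001  -0.0008  0.0006] turn None
0.1
shift [-0.     -0.0008 -0.0169] turn None
0.2
shift [ 0.0026 -0.0008 -0.0342] turn None
0.3
shift [ 0.007  -0.0009 -0.0511] turn None
0.4
shift [ 0.013  -0.0009 -0.0675] turn None
0.5
shift [ 0.0206 -0.001  -0.0833] turn None
0.6
shift [ 0.0298 -0.001  -0.0981] turn None
0.7
shift [ 0.0404 -0.0011 -0.1121] turn None
0.8
shift [ 0.0524 -0.0012 -0.1248] turn None
0.9
shift [ 0.0656 -0.0014 -0.1363] turn None
1.0
shift [ 0.0798 -0.0015 -0.1465] turn None
1.1
shift [ 0.095  -0.0016 -0.1552] turn None
1.2
shift [ 0.111  -0.0017 -0.1623] turn None
```

Close fully on the handle.

arm_command(increments=[[0.3, 0, 0, 0, 0], [0.3, 0, 0, 0, 0], [0.3, 0, 0, 0, 0], [0.3, 0, 0, 0, 0], [0.3, 0, 0, 0, 0]])

```text
time: 6.7
ee_pos: [0.5306, -0.0194, 0.131]
ee_rot: [-0.001, 1.0, 0.014, 0.0]
wrist_force: [0.6, 4.5, 1.6]
finger_gap: 0.0434
gripper_force: 30.0
```

arm_command(increments=[[0.3, 0, 0, -0.017, 0], [0.3, 0.003, 0, -0.035, 0], [0.3, 0.008, 0, -0.052, 0], [0.3, 0.014, 0, -0.068, 0], [0.3, 0.021, 0, -0.084, 0], [0.3, 0.03, 0, -0.098, 0], [0.3, 0.041, 0, -0.112, 0], [0.3, 0.053, 0, -0.125, 0]])

```text
time: 7.5
ee_pos: [0.5818, -0.0177, 0.2558]
ee_rot: [-0.001, 1.0, 0.014, -0.002]
wrist_force: [-5.5, 7.0, 0.3]
finger_gap: 0.0435
gripper_force: 30.0
```

Now past hold-open: continue to about 1.15 rad (shift relative to here).

arm_command(increments=[[0.3, 0.013, 0, -0.011, 0], [0.3, 0.027, 0, -0.021, 0], [0.3, 0.042, 0, -0.03, 0], [0.3, 0.05, 0, -0.034, 0], [0.3, 0.05, 0, -0.034, 0]])

```text
time: 8.0
ee_pos: [0.6343, -0.0159, 0.2913]
ee_rot: [-0.001, 1.0, 0.014, 0.001]
wrist_force: [-3.5, 6.7, 8.9]
finger_gap: 0.0437
gripper_force: 30.0
```

arm_command(increments=[[0.7, 0, 0, 0, 0], [0.9, 0, 0, 0, 0], [1, 0, 0, 0, 0], [1, 0, 0, 0, 0], [1, 0, 0, 0, 0], [1, 0, 0, 0, 0], [1, 0, 0, 0, 0], [1, 0, 0, 0, 0]])

```text
time: 8.8
ee_pos: [0.6334, -0.0186, 0.2896]
ee_rot: [0.0, 1.0, 0.013, 0.0]
wrist_force: [-0.3, -0.6, 0.0]
finger_gap: 0.0866
gripper_force: 0.0
```

arm_command(increments=[[1, -0.03, 0, 0, 0], [1, -0.06, 0, 0, 0], [1, -0.08, 0, 0, 0], [1, -0.08, 0, 0, 0], [1, -0.08, 0, 0, 0], [1, -0.08, 0, 0, 0]])

```text
time: 9.4
ee_pos: [0.5541, -0.0206, 0.2895]
ee_rot: [-0.0, 1.0, 0.013, 0.0]
wrist_force: [-0.4, 1.1, 0.3]
finger_gap: 0.0873
gripper_force: 0.0
```

```bash
python3 -c "
from h import *
from rig import eyes
go(S(0,0,.18),.034)
c=eyes.camera('wrist');np.savez('w4.npz',**c);cv2.imwrite('pics/w4.png',c['image'])
T=c['T'];K=c['camera_matrix']
for p in(S(0,0,.126),S(0,0,.02)):
  q=T[:3,:3].T@(p-T[:3,3]);r=np.hypot(q[0],q[1]);th=np.arctan2(r,q[2]);print((K[0,0]*th*q[:2]/r+K[:2,2]).round(0))
"
```

```text
t 9.4 pos [ 0.5541 -0.0206  0.2895] toolx yaw 0.026 zaxis [ 0.  0. -1.] F [-0.4  1.1  0.3] gap 0.0873 -> shift [ 0.0313 -0.0011  0.1096] turn -0.008
[315. 158.]
[315. 150.]
```

View pics/w4.png

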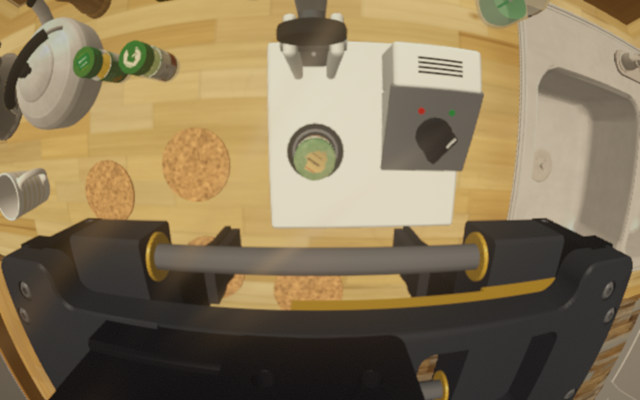

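The arm stays up, with its pad at (312,35). The jar's lid is at (314,160), 2 px from its predicted place. I go over it and down.

arm_command(increments=[[1, 0.015, -0.001, 0, -0.008], [1, 0.028, -0.001, 0.03, -0.008], [1, 0.028, -0.001, 0.07, -0.008], [1, 0.028, -0.001, 0.11, -0.008], [1, 0.028, -0.001, 0.125, -0.008], [1, 0.028, -0.001, 0.14, -0.008], [1, 0.028, -0.001, 0.15, -0.008]])

```text
time: 10.15
ee_pos: [0.582, -0.0187, 0.1395]
ee_rot: [-0.0, 1.0, 0.017, 0.0]
wrist_force: [-0.0, -1.0, 0.5]
finger_gap: 0.0875
gripper_force: 0.0
```

```bash
python3 -c "
from h import *
go(S(-.002,0,.072),.034)"
```

```text
t 10.15 pos [ 0.582  -0.0187  0.1395] toolx yaw 0.034 zaxis [ 0.001  0.    -1.   ] F [-0.  -1.   0.5] gap 0.0875 -> shift [ 0.0012 -0.      0.0675] turn -0.0
```

arm_command(increments=[[1, 0.001, 0, 0.015, 0], [1, 0.001, 0, 0.03, 0], [1, 0.001, 0, 0.045, 0], [1, 0.001, 0, 0.058, 0], [1, 0.001, 0, 0.067, 0], [1, 0.001, 0, 0.067, 0]])

```text
time: 10.75
ee_pos: [0.5815, -0.0189, 0.071]
ee_rot: [-0.0, 1.0, 0.017, -0.001]
wrist_force: [-0.6, -0.8, 0.6]
finger_gap: 0.0871
gripper_force: 0.0
```

arm_command(increments=[[0.7, 0, 0, 0, 0], [0.5, 0, 0, 0, 0], [0.4, 0, 0, 0, 0], [0.4, 0, 0, 0, 0], [0.4, 0, 0, 0, 0], [0.4, 0, 0, 0, 0], [0.4, 0, 0, 0, 0]])

```text
time: 11.45
ee_pos: [0.5825, -0.0187, 0.0727]
ee_rot: [-0.0, 1.0, 0.017, 0.0]
wrist_force: [0.2, 0.2, -0.4]
finger_gap: 0.0451
gripper_force: 29.9
```

arm_command(increments=[[0.4, 0, 0, -0.01, 0], [0.4, 0, 0, -0.025, 0], [0.4, 0, 0, -0.045, 0], [0.4, 0, 0, -0.065, 0], [0.4, 0, 0, -0.085, 0], [0.4, 0, 0, -0.1, 0], [0.4, 0, 0, -0.1, 0]])

```text
time: 12.15
ee_pos: [0.5838, -0.0188, 0.1757]
ee_rot: [0.0, 1.0, 0.017, 0.002]
wrist_force: [0.0, -0.5, -1.5]
finger_gap: 0.0454
gripper_force: 29.9
```

```bash
python3 -c "
from h import *
go([.509,.3447,.17],.034)
from rig import eyes
c=eyes.camera('top');m=((c['image'][...,0]>0)).astype(np.uint8);cv2.imwrite('pics/t3.png',c['image'])
# mat by local colour mask vs wood
h,s,v=cv2.split(cv2.cvtColor(c['image'],cv2.COLOR_BGR2HSV));r=np.zeros_like(h);r[190:230,245:290]=1
for t in(14,15,16):
  m=((h<=t)&(s>140)&(v<205)&(r>0)).astype(np.uint8);m=cv2.morphologyEx(m,cv2.MORPH_OPEN,np.ones((5,5),np.uint8));k,l,st,ce=cv2.connectedComponentsWithStats(m);i=1+st[1:,4].argmax();print(t,st[i],ce[i],ray(c,*ce[i],.006))
"
```

```text
t 12.15 pos [ 0.5838 -0.0188  0.1757] toolx yaw 0.034 zaxis [ 0.005 -0.    -1.   ] F [ 0.  -0.5 -1.5] gap 0.0454 -> shift [-0.0626 -0.3658  0.0053] turn -0.0
14 [252 196  29  29 485] [264.15257732 209.60412371] [0.51244231 0.34803529 0.006     ]
15 [251 196  30  29 545] [264.40733945 209.19449541] [0.51392935 0.34709183 0.006     ]
16 [251 195  30  30 561] [264.32976827 208.84135472] [0.51523247 0.34736806 0.006     ]
```

arm_command(increments=[[0.4, -0.003, -0.02, 0, 0], [0.4, -0.01, -0.06, 0, 0], [0.4, -0.017, -0.1, 0, 0], [0.4, -0.024, -0.14, 0, 0], [0.4, -0.031, -0.18, 0, 0], [0.4, -0.038, -0.22, 0, 0], [0.4, -0.045, -0.26, 0, 0], [0.4, -0.052, -0.3, 0, 0]])

```text
time: 13.0
ee_pos: [0.5193, 0.2804, 0.1714]
ee_rot: [0.0, 1.0, 0.017, -0.001]
wrist_force: [1.3, -0.1, -1.6]
finger_gap: 0.0453
gripper_force: 29.9
```

arm_command(increments=[[0.4, -0.004, -0.025, 0, 0], [0.4, -0.008, -0.045, 0, 0], [0.4, -0.011, -0.06, 0, 0], [0.4, -0.011, -0.066, 0, 0], [0.4, -0.011, -0.066, 0, 0], [0.4, -0.011, -0.066, 0, 0]])

```text
time: 13.6
ee_pos: [0.5076, 0.3436, 0.1723]
ee_rot: [0.0, 1.0, 0.016, -0.0]
wrist_force: [0.3, -1.5, -0.8]
finger_gap: 0.0451
gripper_force: 29.9
```

```bash
python3 -c "
from h import *
go([.509,.345,.066],.034)
from rig import eyes
c=eyes.camera('wrist');np.savez('w5.npz',**c);cv2.imwrite('pics/w5.png',c['image'])
T=c['T'];K=c['camera_matrix']
for d in((0,0),(.058,0),(0,.058),(0,-.058)):
  p=np.array([.512+d[0],.345+d[1],.006]);q=T[:3,:3].T@(p-T[:3,3]);r=np.hypot(q[0],q[1]);th=np.arctan2(r,q[2]);print((K[0,0]*th*q[:2]/r+K[:2,2]).round(0))
"
```

```text
t 13.6 pos [0.5076 0.3436 0.1723] toolx yaw 0.032 zaxis [-0.    -0.001 -1.   ] F [ 0.3 -1.5 -0.8] gap 0.0451 -> shift [ 0.0014 -0.0015  0.1063] turn -0.002
[315. 182.]
[317. 128.]
[262. 181.]
[368. 184.]
```

View pics/w5.png

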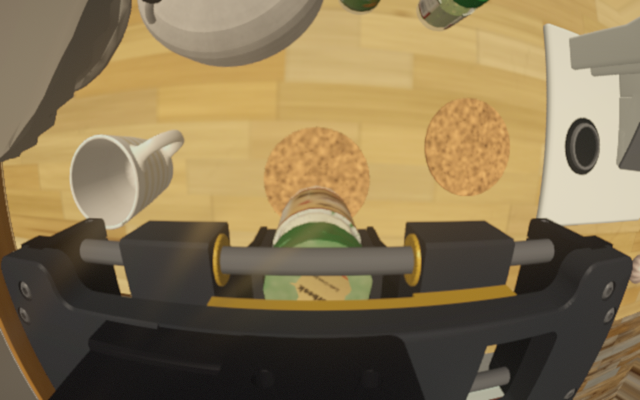

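The jar is over the mat, whose edges at columns 264 and 369 and top row 127 match the prediction within 2 px. I lower it.

arm_command(increments=[[0.4, 0.001, -0.001, 0.03, 0], [0.4, 0.001, -0.001, 0.06, 0], [0.4, 0.001, -0.001, 0.085, 0], [0.4, 0.001, -0.001, 0.097, 0], [0.4, 0.001, -0.001, 0.104, 0], [0.4, 0.001, -0.001, 0.108, 0], [0.4, 0.001, -0.001, 0.108, 0], [0.4, 0.001, -0.001, 0.108, 0]])

```text
time: 14.45
ee_pos: [0.5086, 0.3462, 0.0656]
ee_rot: [-0.0, 1.0, 0.017, 0.001]
wrist_force: [0.1, 0.2, -2.1]
finger_gap: 0.0455
gripper_force: 29.9
```

arm_command(increments=[[0.4, 0, 0, 0.001, 0], [0.4, 0, 0, 0.002, 0], [0.4, 0, 0, 0.003, 0], [0.4, 0, 0, 0.004, 0], [0.4, 0, 0, 0.004, 0]])

```text
time: 14.95
ee_pos: [0.5079, 0.3458, 0.0604]
ee_rot: [0.0, 1.0, 0.017, -0.0]
wrist_force: [0.6, -0.0, -0.9]
finger_gap: 0.0449
gripper_force: 29.9
```

arm_command(increments=[[0.4, 0, 0, 0.0005, 0], [0.4, 0, 0, 0.001, 0], [0.4, 0, 0, 0.001, 0], [0.4, 0, 0, 0.001, 0]])

```text
time: 15.35
ee_pos: [0.508, 0.3459, 0.0596]
ee_rot: [-0.0, 1.0, 0.017, -0.0]
wrist_force: [-0.1, -0.5, -1.3]
finger_gap: 0.0456
gripper_force: 29.9
```

arm_command(increments=[[0.4, 0, 0, 0.0005, 0], [0.4, 0, 0, 0.001, 0], [0.4, 0, 0, 0.001, 0], [0.4, 0, 0, 0.001, 0]])

```text
time: 15.75
ee_pos: [0.5081, 0.3459, 0.0587]
ee_rot: [-0.0, 1.0, 0.017, 0.0]
wrist_force: [0.7, -0.4, 0.3]
finger_gap: 0.0449
gripper_force: 29.9
```

arm_command(increments=[[0.4, 0, 0, 0.0005, 0], [0.4, 0, 0, 0.001, 0], [0.4, 0, 0, 0.001, 0], [0.4, 0, 0, 0.001, 0]])

```text
time: 16.15
ee_pos: [0.5083, 0.346, 0.0586]
ee_rot: [-0.0, 1.0, 0.017, 0.0]
wrist_force: [-1.1, -0.5, 8.1]
finger_gap: 0.0452
gripper_force: 29.9
```

Contact, 8 N. I back off a hair, release, and rise.

arm_command(increments=[[0.4, 0, 0, -0.0008, 0], [0.4, 0, 0, -0.0008, 0], [0.55, 0, 0, -0.0008, 0], [0.6, 0, 0, -0.0008, 0], [0.7, 0, 0, -0.0008, 0], [0.9, 0, 0, -0.0008, 0], [1, 0, 0, -0.0008, 0], [1, 0, 0, -0.0008, 0]])

```text
time: 16.95
ee_pos: [0.508, 0.3458, 0.0583]
ee_rot: [0.0, 1.0, 0.017, -0.0]
wrist_force: [0.4, -0.1, 0.1]
finger_gap: 0.0765
gripper_force: 0.0
```

arm_command(increments=[[1, 0, 0, -0.02, 0], [1, 0, 0, -0.05, 0], [1, 0, 0, -0.09, 0], [1, 0, 0, -0.13, 0], [1, -0.03, 0, -0.16, 0], [1, -0.06, 0, -0.16, 0], [1, -0.08, 0, -0.16, 0], [1, -0.08, 0, -0.16, 0]])

```text
time: 17.75
ee_pos: [0.4256, 0.344, 0.2192]
ee_rot: [-0.0, 1.0, 0.018, 0.0]
wrist_force: [-0.2, 0.4, -0.3]
finger_gap: 0.0866
gripper_force: 0.0
```

```bash
python3 -c "
from h import *
go([.509,.345,.066],.034)
from rig import eyes
a=eyes.camera('wrist');b=eyes.camera('scene')
cv2.imwrite('pics/w6.png',np.hstack([cv2.resize(a['image'][60:330,100:500],(400,270)),cv2.resize(b['image'][120:300,180:446],(400,270))]))
T=a['T'];K=a['camera_matrix']
for p in([.512,.345,.112],[.512,.345,.006]):
  q=T[:3,:3].T@(p-T[:3,3]);r=np.hypot(q[0],q[1]);th=np.arctan2(r,q[2]);print((K[0,0]*th*q[:2]/r+K[:2,2]).round(0)-[100,60])
"
```

```text
t 17.75 pos [0.4256 0.344  0.2192] toolx yaw 0.037 zaxis [ 0.001  0.    -1.   ] F [-0.2  0.4 -0.3] gap 0.0866 -> shift [0.0832 0.002  0.1532] turn 0.003
[218.  42.]
[218.  48.]
```

View pics/w6.png

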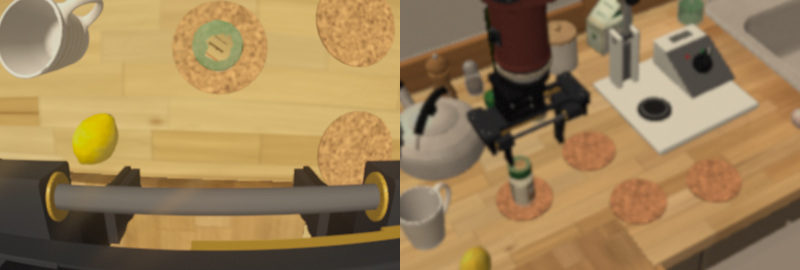

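The jar's lid is at (217,46) and the mat's centre at (220,47), so the jar stands upright and within about 3 mm of the middle. The sealing arm is up and the gripper is clear.

```bash
python3 -c "
from rig import arm
print(arm.sign_off())"
```

```text
the job is handed in; nothing more can be done
None
```

I turned the dial to the green dot, then raised the sealing arm, which stays up by itself. The jar stands upright within about 3 mm of the middle of the leftmost cork mat, and the job is handed in after about 18 s of robot time.

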